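# Count along the rack and push the games box into the third gap

### The arm

A 7-joint arm with a two-finger parallel gripper is mounted at the origin on the work surface. World frame = base frame: x ahead of the robot, y to its left, z up, the work surface at z = 0. Lengths are in mm, angles in rad, forces in N, time in s.
With the tool pointing down it reaches from about 400 to 925 mm from the base axis. Payload 5.6 kg.
Tool frame: the origin (TCP) lies midway between the tips of the shut fingers; the grasp point (between the pads) lies 19 mm behind it; y points along the fingers, x is the direction in which the jaws open and shut, and the axes are right-handed (so a half turn about y gives the same grasp; the last joint's range is limited). The gripper opens to 85 mm and grips with 20 to 120 N. Pads are 22 mm wide; open, the fingers measure 114 mm over their backs; the gripper's body (76 mm by 85 mm) begins 54 mm behind the grasp point. The pads swing forward as they close: fully open they stand 13 mm farther back than shut.
Start: joints at [1.28, 0.468, -0.012, 1.603, 0.006, 1.071, -0.056], TCP at [159.384, -630.163, 231.29] pointing down, gripper open.
Joint ranges: [-2.53, 2.53], [-0.31, 2.02], [-1.57, 1.55], [0.28, 2.44], [-1.29, 4.43], [0.15, 1.84], [-2.92, 2.92]. Speed limits (rad/s): [2.57, 2.57, 3.14, 3.14, 3.14, 3.14, 3.14].

### API

Orientations are given as a unit quaternion [w, x, y, z].
In Python, from bench import ctrl gives the robot as it stands.
- The arm moves only by the tool carry_out, never from a script. Its argument "plan" is a list of rows, each a list of 5 numbers: the shift along the world's x, y, z in mm, then the turn about the world's z in degrees, then the gripper command: -1 is fully open, 1 is shut, values between are in proportion. In form: [[tx, ty, tz, turn, hand], ...]. A call has 1 to 5 rows; each row shifts and turns the pose as measured when the row begins; what a row does not reach is not made up. A row lasts 1/10 s, in which the tool goes at most 50 mm and 8.59 degrees, less where a joint would pass 70% of its speed; a pose out of reach is approached as far as the arm can. A call with a gripper value outside its range is refused whole. The fingers move at their own pace and stop on an object; the grip force is fixed at half the most. Time passes only in rows, so rows that do not move let the fingers close. It gives the time, the measured TCP pose, the force and the opening at its end, in the units of the state.
- ctrl.get_state(): the state, without advancing time (a new reading comes with each control period).
- ctrl.get_image(name): name is "scene" or "side" or "wrist"; returns a dict with "frame" (480x640x3 uint8, red, green, blue), "fx", "fy", "cx", "cy" (pixels), "T" (4x4, takes a point from camera to world coordinates). Camera axes: x right, y up, looking along -z (the intrinsics and any distortion apply to the point x, -y, -z); pixel columns grow to the right and rows downward; lengths in mm; the calibration is good to about 2 mm. A picture is of the moment at which its call begins. There is no depth.
- ctrl.job_done(): hands the job in, once; it reports no verdict.
The state is a dict: "time": time; "joint_positions": joint angles; "dq": joint speeds; "tau": joint torques, N m; "tool_pos": TCP position; "eef_rot": TCP orientation; "force": force on the tool from outside, world axes, zero at the start; "torque": the same for the moment, N m; "width": opening from 0.0 (shut) to 1.0 (fully open).
Only numpy, scipy, OpenCV 4.12 (cv2) and the standard library are available. Lean on these libraries where they do the work, as an engineer would, in place of code of your own. Each camera call takes 0.05 s, during which the arm holds its last target.

### The job

Starting at the end with the ball-topped post, run a fingertip along the top rail of the divider rack, touching the rail above the first, then the second, then the third gap. Then push the small wooden box that stands in front of the rack along the table into that third gap, fully home against the back stop and upright. Do not lift the box, and leave the boxes already in the rack and the other wares where they are.

Things in the scene. Friction and masses are not known exactly. Their poses are not given: they have to be found in the camera images.
- rack: dark wooden divider rack, fixed. Origin: underside, middle. y runs along its 342 mm length, x from its open mouths (x=-50 mm) to its back (x=+50). Seven dividers 6 mm thick, 52 high make six gaps 50 mm wide, open to front and top, floored by the table, centred at y=-140, -84, -28, +28, +84, +140 mm. A back stop 20 mm high closes them; its front face is at x=+42. See ball_post for the count
- rail: the rack's rigid top rail: flat level strip 342 x 14 x 8 mm across the tops of all dividers. Origin: middle of its underside, at x=+15 mm of the rack, 52 mm up; its flat top is 60 mm above the table. Touch it with the fingers shut: the middle of the fingertips must be within 22 mm, along y, of the gap's centre; a light touch (over 0.3 N for 0.05 s) counts
- ball_post: round wooden post with a 32 mm ball on top, 102 mm high, fixed at one end of the rail (180 mm along the rack's y from its middle, at +y or -y). Origin: middle of its underside on the table. Gaps are counted from this post's end, occupied ones too: the first is next to it; the third, at y=28 mm from the rack's middle on this post's side, is always empty
- flat_post: similar round post, 16 mm across at its flat top, 78 mm high, at the other end of the rail. Origin: middle of its underside on the table
- box: the loose box to push: wooden, pale sliding lid, 92 mm long (its x), 40 wide (its y), 42 high, 0.13 to 0.25 kg, standing on the table in front of the rack to one side of the third gap, its length within about 0.2 rad of the gaps' direction. Origin: middle of its underside. Home, it touches the back stop, its near end is flush with the dividers' front ends and its origin is at x=-4 mm of the rack
- pot: small terracotta pot with a cork, 54 mm across and 70 mm high, loose, standing in front of the rack on the other side from the box. Origin: middle of its underside. Leave it
- game_box: another wooden box of the same size, loose, already standing in a gap of the rack. Origin: middle of its underside. Leave it
- card_box: card box 92 x 40 x 37 mm, loose, already standing in a gap of the rack. Origin: middle of its underside. Leave it
- mug: blue mug, 80 mm across, 85 mm high, loose, left of the rack. Origin: middle of its underside. Leave it
- candlestick: brass candlestick, 175 mm high, 90 mm across its foot, loose, right of the rack. Origin: middle of its underside. Leave it
- trinket: dark wooden trinket box, 94 x 124 x 62 mm, loose, right of the rack. Origin: middle of its underside. Leave it
Mind the look-alikes: they are no part of the job. What is shaped like the box but red is not meant.

How it is judged:
By the outcome, as a careful person would: the job done as asked, in the order asked, and still so for the second after the job is handed in, with the robot touching nothing.
It also fails if it takes over 72 s, if anything falls off the work surface, if the arm or the gripper's body presses on something with over 40 N, if the wrist force passes 120 N, or if a joint passes its speed limit or range.

## Working session

There is one attempt and no reset: what is moved stays moved. The work goes in short steps, Python scripts to look and compute and a tool call to move; the robot and the scene stay as the last step left them, time stands still between calls to the robot, and variables do not carry over. Pictures are saved under pics/ and viewed, and the job is handed in when it is done.

Besides the shell and the picture viewer there is one more tool, called after ">>>" by a JSON object that holds its "api" and its "payload". carry_out: Moves the arm, as the interface text tells. Its arguments: {"type":"object","properties":{"plan":{"type":"array"}},"required":["plan"]}

```bash
mkdir -p pics; ls; cat > h.py <<'E'
import numpy as np, cv2, json
from bench import ctrl
def snap(n,f):
    d=ctrl.get_image(n); cv2.imwrite(f'pics/{f}.png',cv2.cvtColor(d['frame'],cv2.COLOR_RGB2BGR))
    np.savez(f'pics/{f}.npz',**{k:v for k,v in d.items()})
    return d
def load(f): 
    d=np.load(f'pics/{f}.npz',allow_pickle=True); return {k:d[k] for k in d.files}
def ray(d,u,v):
    T=np.array(d['T']); r=np.array([(u-d['cx'])/d['fx'],-(v-d['cy'])/d['fy'],-1.0])
    return T[:3,3],T[:3,:3]@r
def onz(d,u,v,z):
    o,r=ray(d,u,v); return o+r*(z-o[2])/r[2]
def proj(d,p):
    T=np.array(d['T']); q=T[:3,:3].T@(np.array(p,float)-T[:3,3])
    return d['cx']+d['fx']*q[0]/-q[2], d['cy']-d['fy']*q[1]/-q[2]
E
python3 - <<'E'
from h import *
for n in ('scene','side','wrist'):
    d=snap(n,n+'0'); print(n,[k for k in d],d['fx'],d['cx'],d['cy'],np.round(d['T'],2).tolist())
s=ctrl.get_state(); print(s)
E
```

```text
pics
scene ['frame', 'fx', 'fy', 'cx', 'cy', 'T'] 498.30423012503684 320.25342521761206 233.69115816760785 [[0.8, -0.46, 0.4, 938.79], [0.6, 0.58, -0.54, -628.34], [0.01, 0.67, 0.74, 882.61], [0.0, 0.0, 0.0, 1.0]]
side ['frame', 'fx', 'fy', 'cx', 'cy', 'T'] 485.0841864061027 319.670144794013 235.17553881363642 [[-0.94, 0.18, -0.29, 155.49], [-0.34, -0.47, 0.82, 957.81], [0.01, 0.87, 0.5, 653.35], [0.0, 0.0, 0.0, 1.0]]
wrist ['frame', 'fx', 'fy', 'cx', 'cy', 'T'] 351.9566171352628 327.789790215461 246.10071061565463 [[0.25, 0.92, 0.29, 233.96], [-0.97, 0.23, 0.07, -611.68], [-0.0, -0.3, 0.95, 372.83], [0.0, 0.0, 0.0, 1.0]]
{'time': 0.15, 'joint_positions': array([ 1.28002651,  0.46817574, -0.0115731 ,  1.60338724,  0.00603392,
        1.0713983 , -0.05632561]), 'dq': array([-0.00110361, -0.00346596,  0.00015044, -0.00323605,  0.00164731,
        0.00055911,  0.00054196]), 'tau': array([ 5.25603555e-04, -5.32796645e+01,  2.14823481e-02, -2.51553869e+01,
        1.14458468e-02,  5.52981306e-03, -3.83885777e-05]), 'tool_pos': array([ 159.219955  , -629.7716863 ,  230.56688065]), 'eef_rot': array([ 0.5581779 , -0.55768228,  0.43481416, -0.43400986]), 'force': array([ 0.40371514, -0.01038985, -0.5725229 ]), 'torque': array([ 0.0087247 , -0.01197672, -0.01687633]), 'width': 1.0019590900488378}
```

View pics/scene0.png

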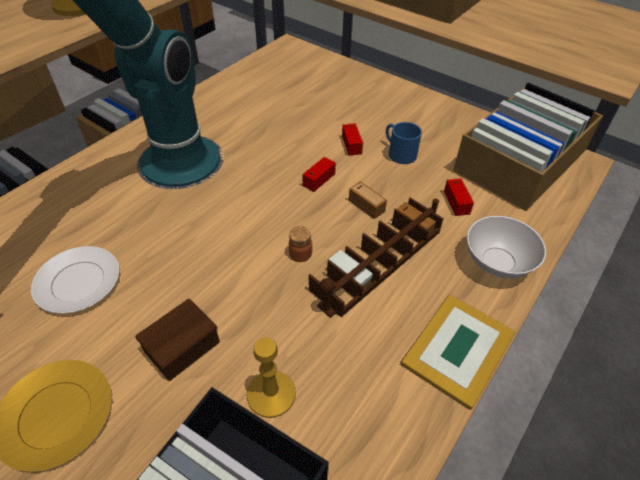

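View pics/side0.png

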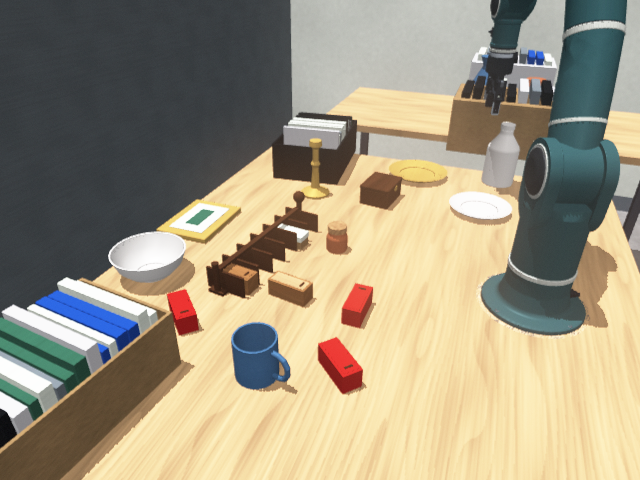

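View pics/wrist0.png

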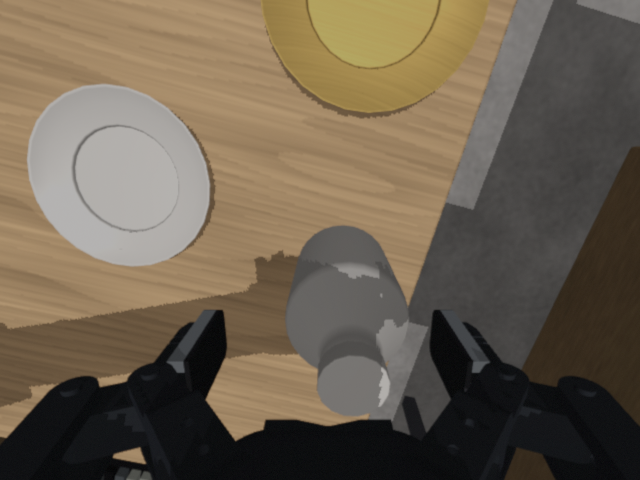

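The scene view shows the rack from about (328,295) to (437,215), with the wooden box at (367,198), the pot at (300,244) and red look-alikes at (319,173), (352,138) and (458,196). The side view shows the ball on top of the post at (299,197), at the candlestick end. I'll zoom in to check.

```bash
python3 - <<'E'
from h import *
a=cv2.imread('pics/scene0.png')[165:325,270:470]; b=cv2.imread('pics/side0.png')[180:310,195:375]
cv2.imwrite('pics/zs.png',cv2.resize(a,(800,600*640//600),interpolation=cv2.INTER_CUBIC)[:600])
cv2.imwrite('pics/zd.png',cv2.resize(b,(800,578),interpolation=cv2.INTER_CUBIC))
E
```

```text
(no output)
```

View pics/zs.png

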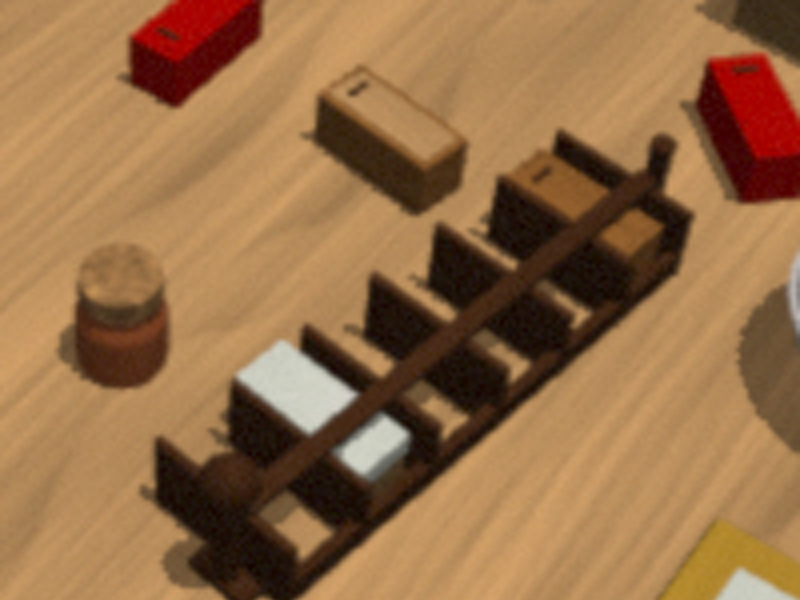

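View pics/zd.png

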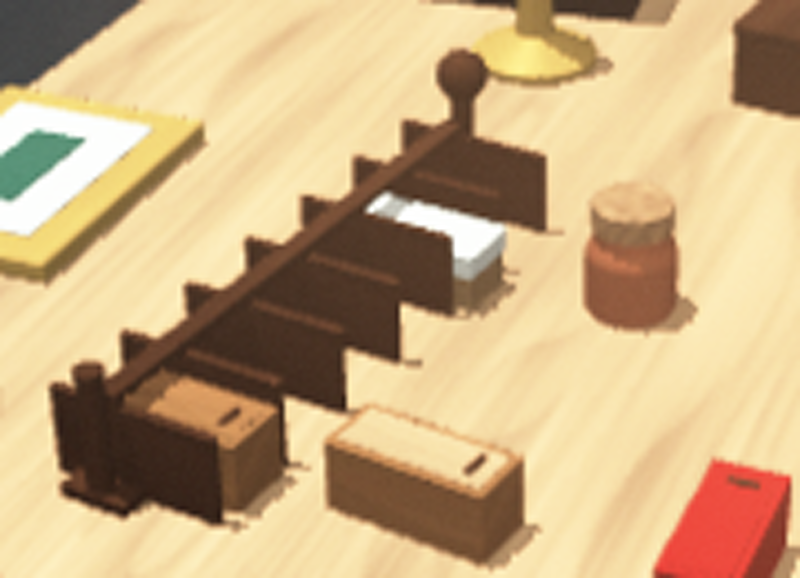

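```bash
python3 - <<'E'
from h import *
s=load('scene0'); d=load('side0')
S=lambda u,v:(270+u/4,165+v/4); D=lambda u,v:(195+u/(800/180),180+v/(578/130))
def tri(p,q):
    A=[];b=[]
    for cam,(u,v) in ((s,p),(d,q)):
        o,r=ray(cam,u,v); r/=np.linalg.norm(r); P=np.eye(3)-np.outer(r,r); A.append(P);b.append(P@o)
    return np.linalg.solve(sum(A),sum(b))
for nm,p,q,z in (('ball',S(230,483),D(463,75),86),('flat',S(663,143),D(89,369),78)):
    print(nm,tri(p,q).round(1),onz(s,*p,z).round(1),onz(d,*q,z).round(1))
for nm,cam,pts in (('scene',s,[S(318,97),S(362,67),S(466,145),S(425,168)]),('side',d,[D(328,442),D(370,403),D(524,457),D(488,500)])):
    c=np.array([onz(cam,*p,42) for p in pts])[:,:2]
    print(nm,c.round(1).tolist(),c.mean(0).round(1),cv2.minAreaRect(c.astype(np.float32)))
p,q=(299.5,233),(337,231)
print('pot',onz(s,270+120/4,165+268/4,70).round(1), onz(d,*D(633,205),70).round(1))
E
```

```text
ball [ 606.4 -146.5   83.6] [ 606.8 -148.1   86. ] [ 604.9 -141.4   86. ]
flat [657.4 209.8  75.9] [657.3 206.9  78. ] [656.6 212.8  78. ]
scene [[455.8, 148.5], [461.7, 188.4], [551.0, 168.8], [542.1, 136.8]] [502.7 160.6] ((503.8397216796875, 161.69833374023438), (40.293399810791016, 91.19062042236328), 81.49967956542969)
side [[546.1, 181.3], [540.8, 143.2], [452.3, 159.0], [456.0, 197.3]] [498.8 170.2] ((498.39434814453125, 170.26071166992188), (38.48214340209961, 92.97900390625), 79.92150115966797)
pot [465.1 -58.4  70. ] [466.2 -51.1  70. ]
```

Candidates for the box:
- Loose wooden box with a pale lid at scene (367,198) and side (290,288). This one fits the description.
- Game box inside gap 6, at scene (413,217).
- Red boxes at scene (319,173), (352,138) and (458,196).

The ball post is at the candlestick end, so the third gap is the empty one just past the card box. Next I'll get the tool axes.

```bash
python3 - <<'E'
from h import *
from scipy.spatial.transform import Rotation as R
s=ctrl.get_state(); w,x,y,z=s['eef_rot']; print(R.from_quat([x,y,z,w]).as_matrix().round(3)); print(s['tool_pos'])
E
```

```text
[[ 0.245 -0.     0.969]
 [-0.969  0.001  0.245]
 [-0.001 -1.    -0.   ]]
[ 159.219955   -629.7716863   230.56688065]
```

>>> {"api": "carry_out", "payload": {"plan": [[25,40,20,0,1],[25,40,20,0,1],[28,40,10,0,1],[28,40,0,0,1],[28,40,0,0,1]]}}

```text
time: 0.65
tool_pos: [288.3, -428.8, 277.6]
eef_rot: [-0.555, 0.555, -0.441, 0.436]
force: [0.2, -0.8, 0.1]
width: 0.143
```

>>> {"api": "carry_out", "payload": {"plan": [[30,40,0,-6,1],[30,40,0,-6,1],[30,40,0,-6,1],[30,40,0,-4,1],[30,40,0,0,1]]}}

```text
time: 1.15
tool_pos: [436.3, -227.1, 278.3]
eef_rot: [0.456, -0.456, 0.542, -0.539]
force: [0.6, -1.3, -0.1]
width: -0.0
```

>>> {"api": "carry_out", "payload": {"plan": [[25,40,0,0,1],[25,40,0,0,1],[25,40,0,0,1],[15,20,0,0,1],[0,0,0,0,1]]}}

```text
time: 1.65
tool_pos: [531.3, -72.9, 278.2]
eef_rot: [0.46, -0.458, 0.54, -0.536]
force: [-0.3, 0.4, -0.6]
width: 0.002
```

```bash
python3 - <<'E'
from h import *
d=snap('wrist','w1'); print(np.round(d['T'],2).tolist()); 
E
```

```text
[[-0.16, 0.94, 0.3, 607.38], [-0.99, -0.15, -0.05, -86.42], [-0.01, -0.3, 0.95, 420.51], [0.0, 0.0, 0.0, 1.0]]
```

View pics/w1.png

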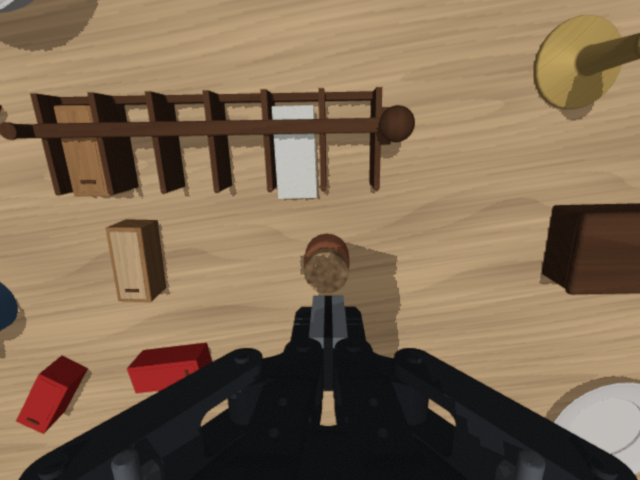

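The wrist view shows the ball post at (397,124), the card box in gap 2 at (295,150) and empty third gap at about (243,145). The box is at (135,262) and the pot at (326,265).

```bash
python3 - <<'E'
from h import *
im=cv2.imread('pics/w1.png')
cv2.imwrite('pics/w1a.png',cv2.resize(im[80:210,0:200],(800,520),interpolation=cv2.INTER_CUBIC))
cv2.imwrite('pics/w1b.png',cv2.resize(im[80:210,190:420],None,fx=3.4,fy=3.4,interpolation=cv2.INTER_CUBIC))
cv2.imwrite('pics/w1c.png',cv2.resize(im[210:310,90:190],(600,600),interpolation=cv2.INTER_CUBIC))
E
```

```text
(no output)
```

View pics/w1b.png

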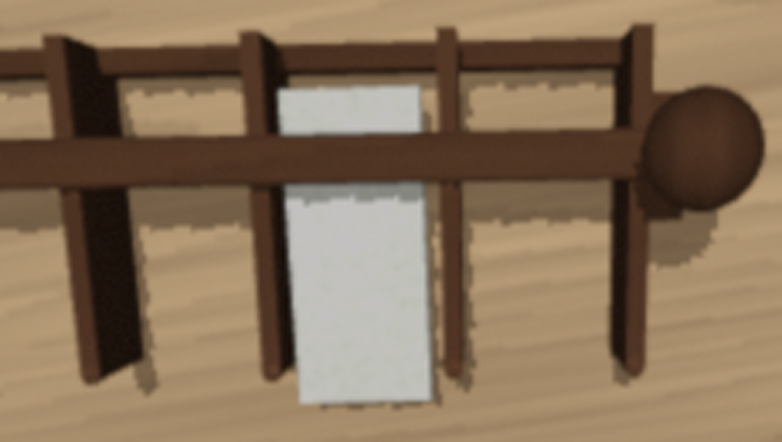

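View pics/w1c.png

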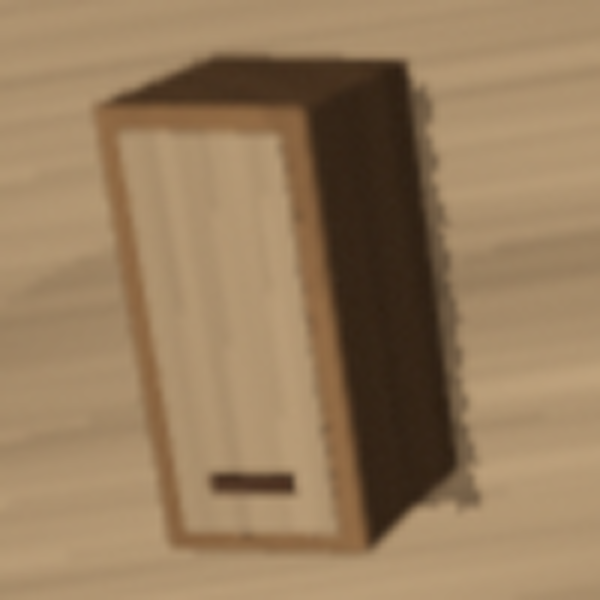

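```bash
cat > m.py <<'E'
from h import *
d=load('w1')
B=lambda u,v:(190+u/3.4,80+v/3.4)
pts=[onz(d,*B(u,v),52)[:2] for u,v in((92,376),(273,376),(455,374),(635,373))]
back=[onz(d,*B(u,v),52)[:2] for u,v in((56,38),(250,34),(447,30),(643,26))]
print('front',np.round(pts,1).tolist());print('back',np.round(back,1).tolist())
print('ball',onz(d,*B(703,147),86).round(1),'flat',onz(d,9,131,78).round(1))
# fit rack: front at (x=-50,y), back at (x=+50,y)
M=np.array([(-50,y) for y in(0,-56,-112,-168)]+[(50,y) for y in(0,-56,-112,-168)],float); W=np.array(pts+back)
A,res=cv2.estimateAffinePartial2D(M,W); print(A,'scale',np.hypot(A[0,0],A[1,0]),'yaw',np.arctan2(A[1,0],A[0,0]),'o',A@[0,0,1])
print('resid',(W-(M@A[:,:2].T+A[:,2])).round(1).tolist())
c=np.array([onz(d,90+u/6,210+v/6,42)[:2] for u,v in((97,105),(303,105),(370,548),(172,545))])
print('box',c.round(1).tolist(),c.mean(0),cv2.minAreaRect(c.astype(np.float32)),np.arctan2(*(c[1]-c[2])[::-1]),np.arctan2(*(c[0]-c[3])[::-1]))
b=np.array([onz(d,90+u/6,210+v/6,0)[:2] for u,v in((405,62),(455,468))]);print('bottom right edge',b.round(1).tolist())
print('pot',onz(d,327,271,70).round(1))
E
python3 m.py
```

```text
front [[570.6, 39.3], [561.8, -15.8], [553.7, -71.3], [545.4, -126.0]]
back [[665.5, 25.4], [657.8, -29.3], [650.0, -84.7], [642.3, -139.5]]
ball [ 607.4 -146.9   86. ] flat [657.3 208.1  78. ]
[[ 9.74379022e-01  1.40841865e-01  6.17712560e+02]
 [-1.40841865e-01  9.74379022e-01  3.16022014e+01]] scale 0.9845054135224491 yaw -0.14355101256259387 o [617.7125602   31.60220138]
resid [[1.6, 0.7], [0.7, 0.1], [0.5, -0.8], [0.0, -0.9], [-0.9, 0.8], [-0.7, 0.7], [-0.7, -0.1], [-0.5, -0.4]]
box [[548.9, 175.4], [543.0, 137.5], [453.5, 153.0], [460.2, 191.8]] [501.42002649 164.41624915] ((501.6057434082031, 164.63418579101562), (39.37333297729492, 90.82659912109375), 80.13206481933594) -0.17222793866709837 -0.18315871737909248
bottom right edge [[541.3, 138.7], [452.1, 155.3]]
pot [470.4 -61.5  70. ]
```

>>> {"api": "carry_out", "payload": {"plan": [[41,-18,-30,0,1],[40,-17,-40,0,1],[0,0,-45,0,1],[0,0,-45,0,1],[0,0,-25,0,1]]}}

```text
time: 2.2
tool_pos: [606.1, -118.2, 98.7]
eef_rot: [-0.457, 0.455, -0.537, 0.544]
force: [-0.2, -0.3, 1.1]
width: 0.003
```

>>> {"api": "carry_out", "payload": {"plan": [[0,0,0,0,1]]}}

```text
time: 2.3
tool_pos: [602.3, -120.2, 94.6]
eef_rot: [-0.455, 0.456, -0.54, 0.542]
force: [-0.5, 0.0, 0.4]
width: 0.001
```

>>> {"api": "carry_out", "payload": {"plan": [[10,13,3,0,1],[0,0,0,0,1]]}}

```text
time: 2.5
tool_pos: [613.0, -108.7, 99.4]
eef_rot: [-0.454, 0.455, -0.54, 0.543]
force: [-0.2, 1.3, 0.4]
width: 0.002
```

```bash
python3 - <<'E'
from h import *
from scipy.spatial.transform import Rotation as R
d=snap('side','s1')
im=cv2.imread('pics/s1.png')[130:300,220:360]; cv2.imwrite('pics/s1z.png',cv2.resize(im,None,fx=3.5,fy=3.5,interpolation=cv2.INTER_CUBIC))
s=ctrl.get_state(); w,x,y,z=s['eef_rot']; print(R.from_quat([x,y,z,w]).as_matrix().round(3)); print(s['tool_pos'],s['force'])
E
```

```text
[[-0.175  0.001  0.985]
 [-0.985 -0.007 -0.175]
 [ 0.006 -1.     0.002]]
[ 612.37497245 -110.48604489   99.45400479] [-0.07680164 -0.43710966  0.13707569]
```

View pics/s1z.png

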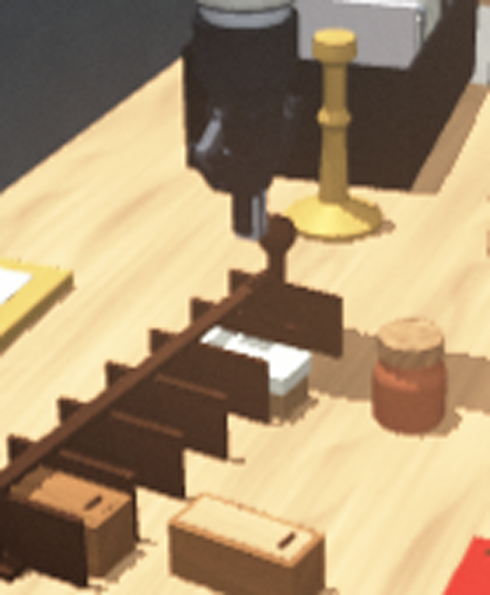

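```bash
python3 - <<'E'
from h import *
d=load('s1')
for p in((612.4,-110,99.5),(612.4,-110,60),(607,-147,86),(628,2.5,60)): print(p,[( round((u-220)*3.5),round((v-130)*3.5)) for u,v in [proj(d,p)]])
E
```

```text
(612.4, -110, 99.5) [(252, 233)]
(612.4, -110, 60) [(253, 280)]
(607, -147, 86) [(277, 231)]
(628, 2.5, 60) [(172, 343)]
```

The tip projects where it's seen, above the rail over gap 1, so I'll go down gently.

>>> {"api": "carry_out", "payload": {"plan": [[0,2,-22,2,1],[0,0,-8,0,1],[0,0,-3,0,1]]}}

```text
time: 2.85
tool_pos: [616.4, -109.5, 72.1]
eef_rot: [-0.464, 0.463, -0.529, 0.539]
force: [0.7, 0.5, 0.9]
width: 0.0
```

>>> {"api": "carry_out", "payload": {"plan": [[0,0,-3,0,1],[0,0,0,0,1]]}}

```text
time: 3.05
tool_pos: [617.1, -109.9, 70.5]
eef_rot: [-0.464, 0.462, -0.528, 0.54]
force: [0.6, 0.8, -0.2]
width: 0.002
```

>>> {"api": "carry_out", "payload": {"plan": [[-4,1,-5,0,1],[0,0,0,0,1]]}}

```text
time: 3.25
tool_pos: [613.3, -109.0, 66.2]
eef_rot: [-0.464, 0.462, -0.528, 0.541]
force: [0.0, 0.3, -0.3]
width: -0.005
```

>>> {"api": "carry_out", "payload": {"plan": [[0,0,-4,0,1],[0,0,0,0,1]]}}

```text
time: 3.45
tool_pos: [613.3, -109.1, 62.2]
eef_rot: [-0.465, 0.462, -0.528, 0.541]
force: [0.3, -0.9, -0.5]
width: -0.001
```

>>> {"api": "carry_out", "payload": {"plan": [[0,0,-2,0,1],[0,0,0,0,1]]}}

```text
time: 3.65
tool_pos: [613.8, -109.2, 60.4]
eef_rot: [-0.465, 0.461, -0.528, 0.541]
force: [1.1, 0.4, 0.5]
width: -0.001
```

>>> {"api": "carry_out", "payload": {"plan": [[0,0,-2,0,1]]}}

```text
time: 3.75
tool_pos: [613.9, -109.1, 60.1]
eef_rot: [-0.464, 0.462, -0.528, 0.541]
force: [-9.0, -0.0, 26.8]
width: -0.0
```

Contact at gap 1, with Fz about 27 N. I'll slide on lightly toward gap 2.

>>> {"api": "carry_out", "payload": {"plan": [[0,0,0,0,1],[1.4,10,0,0,1],[1.4,10,-0.5,0,1]]}}

```text
time: 4.05
tool_pos: [617.1, -89.9, 60.3]
eef_rot: [-0.464, 0.461, -0.528, 0.542]
force: [0.2, -0.9, 1.3]
width: 0.004
```

>>> {"api": "carry_out", "payload": {"plan": [[0.5,12,-0.5,0,1],[1,12,-0.5,0,1],[1,10,-0.5,0,1]]}}

```text
time: 4.35
tool_pos: [621.5, -55.5, 60.3]
eef_rot: [-0.464, 0.461, -0.526, 0.544]
force: [-0.1, -3.4, 5.0]
width: 0.002
```

>>> {"api": "carry_out", "payload": {"plan": [[0,2,-0.7,0,1],[0,0,-0.7,0,1]]}}

```text
time: 4.55
tool_pos: [622.0, -51.9, 60.2]
eef_rot: [-0.464, 0.462, -0.525, 0.544]
force: [-3.7, -4.4, 10.8]
width: 0.003
```

>>> {"api": "carry_out", "payload": {"plan": [[0,0,-0.7,0,1]]}}

```text
time: 4.65
tool_pos: [622.0, -52.0, 60.2]
eef_rot: [-0.464, 0.462, -0.524, 0.544]
force: [-2.8, -2.1, 8.8]
width: -0.002
```

Touch held at gap 2. On to gap 3.

>>> {"api": "carry_out", "payload": {"plan": [[0.8,11,-0.4,0,1],[1,11,-0.5,0,1],[1,11,-0.5,0,1],[1,11,-0.5,0,1],[1,9,-0.5,0,1]]}}

```text
time: 5.15
tool_pos: [628.7, -1.4, 60.2]
eef_rot: [-0.462, 0.462, -0.522, 0.548]
force: [-1.9, -3.7, 5.5]
width: -0.001
```

>>> {"api": "carry_out", "payload": {"plan": [[0,0,-0.7,0,1],[0,0,-0.7,0,1]]}}

```text
time: 5.35
tool_pos: [629.1, 1.0, 60.2]
eef_rot: [-0.463, 0.463, -0.521, 0.547]
force: [-2.8, -5.2, 10.6]
width: 0.002
```

```bash
python3 - <<'E'
from h import *
from scipy.spatial.transform import Rotation as R
d=load('side0');s0=load('scene0')
print('mug',onz(d,257,340,85).round(),onz(s0,405,130,85).round())
print('reds',onz(d,358,297,42).round(),onz(d,339,357,42).round(),onz(d,181,303,42).round())
s=ctrl.get_state(); print(s['joint_positions'].round(2)); w,x,y,z=s['eef_rot']; m=R.from_quat([x,y,z,w]).as_matrix(); print(m.round(3),np.degrees(np.arctan2(m[1,0],m[0,0])))
E
```

```text
mug [462. 404.  85.] [464. 391.  85.]
reds [348. 173.  42.] [331. 351.  42.] [676. 319.  42.]
[ 0.13  0.65 -0.26  1.77  0.29  0.74 -2.01]
[[-0.143  0.024  0.989]
 [-0.989 -0.028 -0.142]
 [ 0.025 -0.999  0.027]] -98.21326584772744
```

>>> {"api": "carry_out", "payload": {"plan": [[0,0,30,0,1],[0,0,40,0,1],[0,0,40,0,0]]}}

```text
time: 5.65
tool_pos: [622.6, 5.5, 164.6]
eef_rot: [-0.46, 0.468, -0.525, 0.542]
force: [-0.1, -0.7, -0.1]
width: 0.155
```

>>> {"api": "carry_out", "payload": {"plan": [[-14,27,0,8,0],[-14,27,0,8,0],[-14,27,0,8,0],[-14,27,0,8,0],[-14,27,0,8,0]]}}

```text
time: 6.15
tool_pos: [552.9, 147.7, 169.3]
eef_rot: [0.626, -0.619, 0.325, -0.345]
force: [0.4, -0.3, 0.3]
width: 0.501
```

>>> {"api": "carry_out", "payload": {"plan": [[-14,27,0,8,0],[-14,27,0,8,0],[-7,20,0,8,0],[0,5,0,8,0],[0,0,0,8,0]]}}

```text
time: 6.65
tool_pos: [506.8, 242.5, 167.4]
eef_rot: [0.71, -0.694, 0.081, -0.092]
force: [0.3, 0.2, -0.5]
width: 0.5
```

```bash
cat >> h.py <<'E'
from scipy.spatial.transform import Rotation as R
def st():
    s=ctrl.get_state(); w,x,y,z=s['eef_rot']; m=R.from_quat([x,y,z,w]).as_matrix()
    print('t',round(float(s['time']),2),'tcp',s['tool_pos'].round(1),'jaw',np.degrees(np.arctan2(m[1,0],m[0,0])).round(1),'down',m[:,1].round(3),'F',s['force'].round(1),'w',round(float(s['width']),3),'j',s['joint_positions'].round(2))
E
python3 -c "
from h import *
st()"
```

```text
t 6.65 tcp [506.8 242.5 167.4] jaw -14.0 down [ 0.017  0.02  -1.   ] F [ 0.3  0.2 -0.5] w 0.5 j [ 0.06  0.5  -0.72  1.86  0.4   0.91 -1.09]
```

>>> {"api": "carry_out", "payload": {"plan": [[2,-15,-30,3,0],[0,-5,-40,3,0],[0,0,-40,0,0],[0,0,-30,0,0],[0,0,0,0,0]]}}

```text
time: 7.15
tool_pos: [503.6, 229.7, 22.3]
eef_rot: [0.716, -0.695, 0.041, -0.047]
force: [-0.6, -0.3, -0.1]
width: 0.496
```

```bash
python3 -c "
from h import *
st(); snap('side','s2'); snap('scene','c2'); 
a=cv2.imread('pics/s2.png')[170:320,190:390]; cv2.imwrite('pics/s2z.png',cv2.resize(a,None,fx=4,fy=4,interpolation=2))
"
```

```text
t 7.15 tcp [503.6 229.7  22.3] jaw -7.1 down [ 0.011  0.03  -0.999] F [-0.6 -0.3 -0.1] w 0.496 j [-0.01  0.7  -0.6   1.95  0.6   0.65 -1.11]
```

View pics/s2z.png

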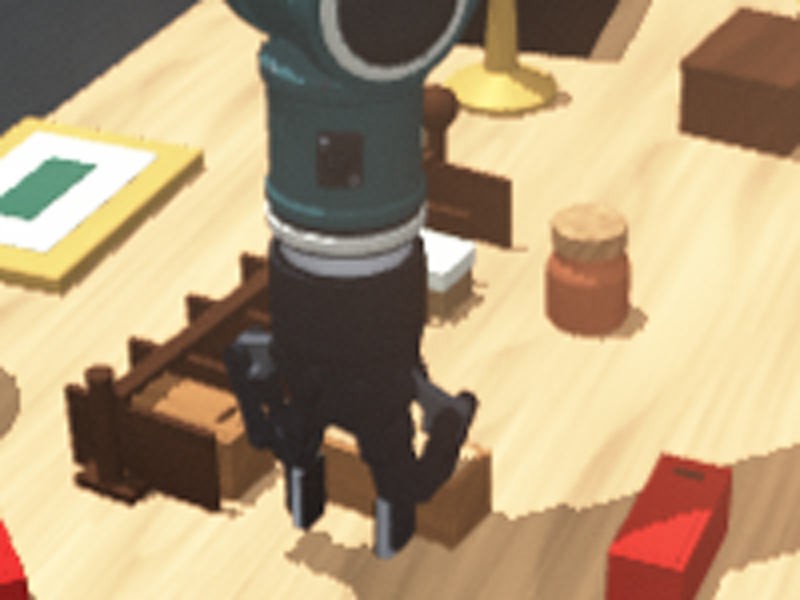

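>>> {"api": "carry_out", "payload": {"plan": [[6,-3,-8,0,0],[-1,-10,0,-1,0],[-1,-8,0,0,0],[0,0,0,0,0]]}}

```text
time: 7.65
tool_pos: [513.7, 210.7, 22.6]
eef_rot: [0.718, -0.692, 0.042, -0.059]
force: [-0.2, -0.0, -0.9]
width: 0.505
```

```bash
cat >> h.py <<'E'
O=np.array([617.4,32.3]);YAW=-0.143
def rk(p):
    c,s=np.cos(YAW),np.sin(YAW); q=np.array(p)[:2]-O; return np.round([c*q[0]+s*q[1],-s*q[0]+c*q[1]],1)
E
python3 -c "
from h import *
st(); print(rk(ctrl.get_state()['tool_pos']))"
```

```text
t 7.65 tcp [513.7 210.7  22.6] jaw -8.2 down [ 0.026  0.035 -0.999] F [-0.2 -0.  -0.9] w 0.505 j [ 0.02  0.69 -0.59  1.96  0.61  0.63 -1.1 ]
[-128.1  161.8]
```

>>> {"api": "carry_out", "payload": {"plan": [[-4,1,-7,0,0],[-1,-6,0,0,0],[-1,-6,0,0,0],[-1.4,-6,0,0,0]]}}

```text
time: 8.05
tool_pos: [506.4, 193.4, 16.5]
eef_rot: [0.719, -0.691, 0.041, -0.059]
force: [0.1, 2.0, 0.7]
width: 0.498
```

>>> {"api": "carry_out", "payload": {"plan": [[-1.2,-8,0,0,0],[-1.2,-8,0,0,0],[-1.2,-8,0,0,0],[-1.2,-8,0,0,0],[-1.2,-8,0,0,0]]}}

```text
time: 8.55
tool_pos: [500.3, 151.2, 17.1]
eef_rot: [0.72, -0.691, 0.04, -0.06]
force: [0.1, 1.4, -0.2]
width: 0.498
```

```bash
python3 -c "
from h import *
st(); print(rk(ctrl.get_state()['tool_pos'])); snap('scene','c3')
a=cv2.imread('pics/c3.png')[150:310,270:470]; cv2.imwrite('pics/c3z.png',cv2.resize(a,None,fx=3.7,fy=3.7,interpolation=2))
"
```

```text
t 8.55 tcp [500.3 151.2  17.1] jaw -8.2 down [ 0.03   0.039 -0.999] F [ 0.1  1.4 -0.2] w 0.498 j [ 0.13  0.67 -0.59  2.04  0.63  0.57 -1.03]
[-132.8  101. ]
```

View pics/c3z.png

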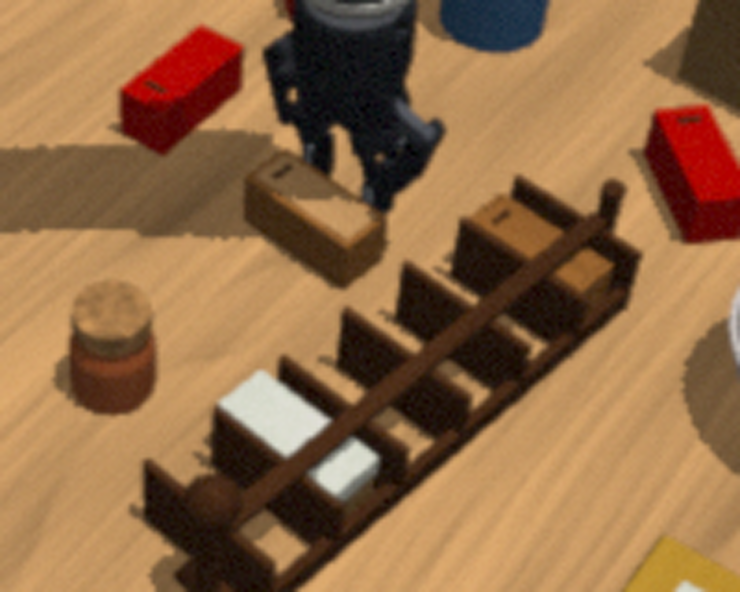

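The box is sliding and staying parallel to the gaps. Continuing the push.

>>> {"api": "carry_out", "payload": {"plan": [[-1.2,-8,0,0,0],[-1.2,-8,0,0,0],[-1.2,-8,0,0,0],[-1.2,-8,0,0,0],[-1.2,-8,0,0,0]]}}

```text
time: 9.1
tool_pos: [493.7, 106.7, 17.0]
eef_rot: [0.719, -0.691, 0.041, -0.06]
force: [-0.5, 0.9, 0.3]
width: 0.502
```

>>> {"api": "carry_out", "payload": {"plan": [[-1.2,-8,0,0,0],[-1.2,-8,0,0,0],[-1.2,-8,0,0,0],[-1.2,-8,0,0,0],[0,0,0,0,0]]}}

```text
time: 9.6
tool_pos: [488.0, 69.8, 16.7]
eef_rot: [0.719, -0.691, 0.042, -0.06]
force: [0.2, 0.3, 0.2]
width: 0.499
```

```bash
python3 -c "
from h import *
st(); print(rk(ctrl.get_state()['tool_pos']))
"
```

```text
t 9.6 tcp [488.   69.8  16.7] jaw -8.3 down [ 0.029  0.037 -0.999] F [0.2 0.3 0.2] w 0.499 j [ 0.3   0.64 -0.59  2.1   0.63  0.54 -0.89]
[-133.4   18.6]
```

```bash
python3 -c "
from h import *
snap('scene','c4');snap('wrist','w4')
a=cv2.imread('pics/c4.png')[180:300,280:420]; cv2.imwrite('pics/c4z.png',cv2.resize(a,None,fx=5,fy=5,interpolation=2))
"
```

```text
(no output)
```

View pics/c4z.png

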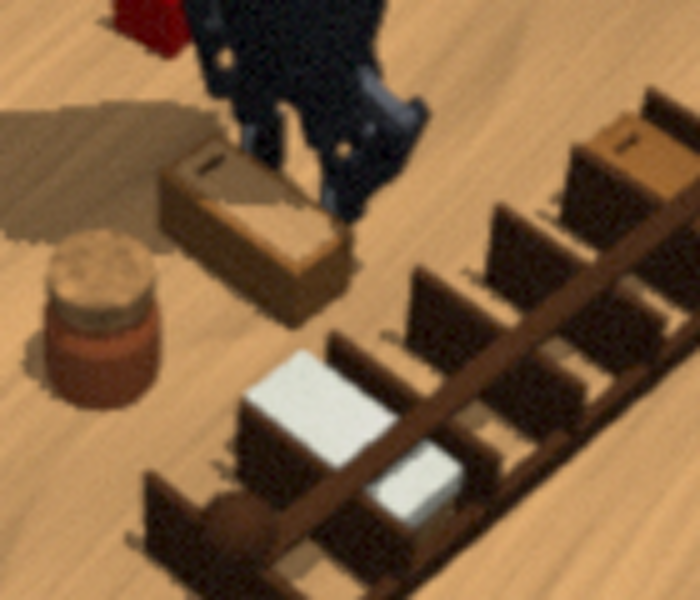

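View pics/w4.png

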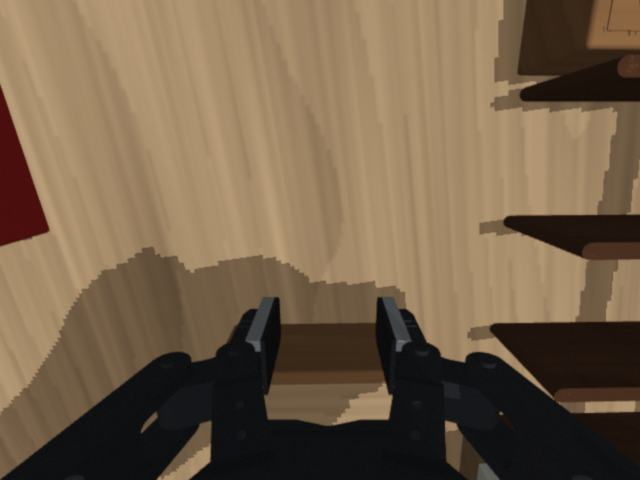

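```bash
python3 -c "
from h import *
d=load('w4')
for u,v,z in((285,384,42),(380,384,42),(285,323,0),(380,322,0),(560,395,52),(588,252,52)): print((u,v,z),onz(d,u,v,z).round(1),rk(onz(d,u,v,z)))
c=load('c4'); f=lambda u,v:(280+u/5,180+v/5)
for n,u,v,z in(('boxnearleft',162,178,42),('boxfarright',350,232,42),('boxfarleft',298,272,42),('nearright',215,142,42),('botfarleft',293,327,0),('div3',335,338,52),('div4',421,270,52),('div2',242,402,52)): print(n,rk(onz(c,*f(u,v),z)))
"
```

```text
(285, 384, 42) [468.4  54.6  42. ] [-150.6    0.9]
(380, 384, 42) [505.5  48.6  42. ] [-113.     0.2]
(285, 323, 0) [465.3  59.9   0. ] [-154.5    5.6]
(380, 322, 0) [513.   52.9   0. ] [-106.3    5.5]
(560, 395, 52) [570.6  40.7  52. ] [-47.5   1.6]
(588, 252, 52) [578.4  95.5  52. ] [-47.6  57. ]
boxnearleft [-174.7  -37.7]
boxfarright [-89.6   0.8]
boxfarleft [-89.  -34.5]
nearright [-174.4   -2.8]
botfarleft [-91.6 -32.6]
div3 [-44.7 -57.8]
div4 [-45.4  -0.5]
div2 [ -47.6 -112.9]
```

>>> {"api": "carry_out", "payload": {"plan": [[-0.8,-6,0,0,0],[-0.6,-4,0,0,0],[0,0,0,0,0]]}}

```text
time: 10.0
tool_pos: [486.9, 61.6, 17.0]
eef_rot: [0.72, -0.691, 0.04, -0.06]
force: [-0.3, 0.8, -0.5]
width: 0.5
```

```bash
python3 -c "
from h import *
st(); print(rk(ctrl.get_state()['tool_pos']))
"
```

```text
t 10.0 tcp [486.9  61.6  17. ] jaw -8.2 down [ 0.03   0.039 -0.999] F [-0.3  0.8 -0.5] w 0.5 j [ 0.32  0.64 -0.6   2.11  0.63  0.54 -0.88]
[-133.3   10.4]
```

>>> {"api": "carry_out", "payload": {"plan": [[2,12,3,0,0],[0,5,35,0,0],[0,0,45,0,1],[-5,-5,45,-8,1],[-10,-10,40,-8,1]]}}

```text
time: 10.5
tool_pos: [469.4, 68.6, 185.7]
eef_rot: [0.706, -0.677, 0.142, -0.155]
force: [0.6, -0.8, 0.7]
width: 0.009
```

>>> {"api": "carry_out", "payload": {"plan": [[-10,-10,20,-8,1],[-10,-10,10,-8,1],[-5,-5,0,-8,1],[0,0,0,-8,1],[0,0,0,-8,1]]}}

```text
time: 11.0
tool_pos: [445.5, 46.9, 225.0]
eef_rot: [0.605, -0.582, 0.368, -0.4]
force: [0.8, -0.1, -0.6]
width: -0.001
```

>>> {"api": "carry_out", "payload": {"plan": [[0,0,0,-8,1],[0,0,0,-8,1],[0,0,0,-8,1],[0,0,0,-8,1],[0,0,0,0,1]]}}

```text
time: 11.5
tool_pos: [444.5, 52.2, 226.6]
eef_rot: [-0.466, 0.454, -0.517, 0.556]
force: [-0.2, 0.2, -0.1]
width: -0.001
```

```bash
python3 -c "
from h import *
st(); print(rk(ctrl.get_state()['tool_pos'])); snap('wrist','w5');snap('scene','c5')
"
```

```text
t 11.5 tcp [444.5  52.2 226.6] jaw -98.8 down [ 0.049 -0.03  -0.998] F [-0.2  0.2 -0.1] w -0.001 j [ 0.37  0.16 -0.63  2.08  0.18  0.9  -2.09]
[-174.   -5.]
```

View pics/w5.png

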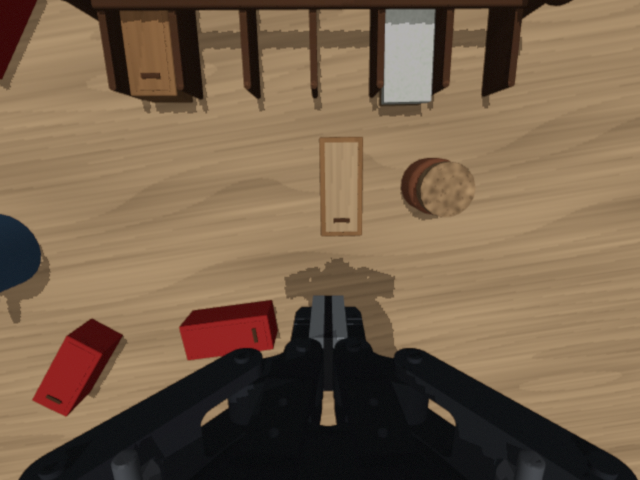

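The box at (341,187) is square to the gaps and roughly in line with the gap between dividers at (315,95) and (376,94).

```bash
python3 -c "
from h import *
d=load('w5'); im=cv2.imread('pics/w5.png')[70:250,230:460]; cv2.imwrite('pics/w5z.png',cv2.resize(im,None,fx=3.3,fy=3.3,interpolation=2))
c=[onz(d,u,v,42) for u,v in((319,137),(363,138),(362,236),(320,234))]
print([rk(p) for p in c],rk(np.mean(c,0)))
for u,v in ((254,95),(315,95),(374,94),(439,92),(492,93)): print(rk(onz(d,u,v,52)))
print('pot',rk(onz(d,447,189,70)))
"
```

```text
[array([-88.6,  -2.5]), array([-89.9, -42.1]), array([-180.5,  -42.4]), array([-177.9,   -1.9])] [-134.2  -22.2]
[-54.7  51.8]
[-55.1   0.3]
[-54.7 -49.8]
[ -53.5 -105.3]
[ -54.7 -150.9]
pot [-133.8 -111.7]
```

View pics/w5z.png

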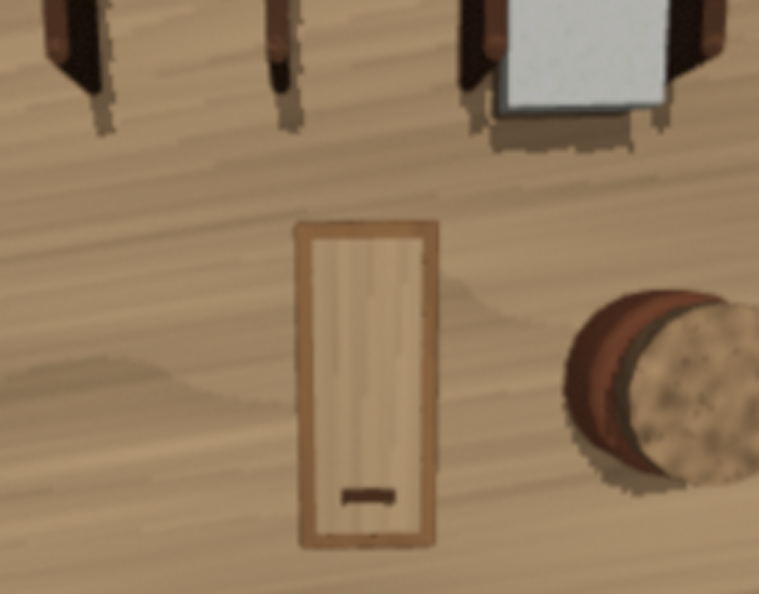

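The box is square but about 5 mm short of the gap's centre line: its centre is at rack y≈-22 and should be at -28. One more two-finger nudge will fix that.

>>> {"api": "carry_out", "payload": {"plan": [[9,8,0,8,1],[9,8,0,8,1],[9,8,0,8,1],[9,8,0,8,1],[9,8,0,8,1]]}}

```text
time: 12.1
tool_pos: [489.4, 93.2, 226.8]
eef_rot: [0.636, -0.611, 0.317, -0.349]
force: [-0.6, -0.0, -1.1]
width: -0.003
```

>>> {"api": "carry_out", "payload": {"plan": [[0,0,-20,8,0],[0,0,-20,8,0],[0,0,-20,8,0],[0,0,-20,8,0],[0,0,-20,8,0]]}}

```text
time: 12.6
tool_pos: [492.9, 95.9, 127.1]
eef_rot: [0.722, -0.682, 0.07, -0.096]
force: [-0.7, -0.9, 0.9]
width: 0.499
```

>>> {"api": "carry_out", "payload": {"plan": [[0,0,-10,8,0],[0,0,0,0,0]]}}

```text
time: 12.8
tool_pos: [491.2, 95.4, 114.2]
eef_rot: [0.727, -0.685, 0.021, -0.04]
force: [-0.5, -0.5, 0.1]
width: 0.5
```

```bash
python3 -c "
from h import *
st(); print(rk(ctrl.get_state()['tool_pos']))
"
```

```text
t 12.8 tcp [491.2  95.4 114.2] jaw -4.9 down [ 0.03   0.059 -0.998] F [-0.5 -0.5  0.1] w 0.5 j [ 0.46  0.53 -0.85  2.04  0.52  0.75 -0.78]
[-133.9   44.4]
```

>>> {"api": "carry_out", "payload": {"plan": [[0,0,-40,-3,0],[0,0,-40,0,0],[0,0,-15,0,0],[0,0,0,0,0]]}}

```text
time: 13.2
tool_pos: [494.2, 95.4, 19.1]
eef_rot: [0.726, -0.683, 0.04, -0.065]
force: [-0.6, -0.5, 0.1]
width: 0.499
```

```bash
python3 -c "
from h import *
st(); print(rk(ctrl.get_state()['tool_pos']))
"
```

```text
t 13.2 tcp [494.2  95.4  19.1] jaw -8.6 down [ 0.039  0.059 -0.998] F [-0.6 -0.5  0.1] w 0.499 j [ 0.31  0.66 -0.66  2.09  0.68  0.56 -0.98]
[-130.9   44.9]
```

>>> {"api": "carry_out", "payload": {"plan": [[-1.5,-10,-1,0,0],[-1.5,-10,-1,0,0],[-1,-7,0,0,0],[0,0,0,0,0]]}}

```text
time: 13.6
tool_pos: [492.4, 65.9, 20.8]
eef_rot: [0.726, -0.683, 0.039, -0.068]
force: [1.1, -0.4, -0.7]
width: 0.504
```

```bash
python3 -c "
from h import *
st(); print(rk(ctrl.get_state()['tool_pos']))
"
```

```text
t 13.6 tcp [492.4  65.9  20.8] jaw -8.8 down [ 0.045  0.058 -0.997] F [ 1.1 -0.4 -0.7] w 0.504 j [ 0.37  0.65 -0.67  2.1   0.69  0.55 -0.93]
[-128.5   15.4]
```

>>> {"api": "carry_out", "payload": {"plan": [[-1,-4,0,0.5,0],[-1,-4,0,0,0],[-0.4,-2.5,0,0,0],[0,0,0,0,0]]}}

```text
time: 14.0
tool_pos: [491.3, 54.8, 22.6]
eef_rot: [0.727, -0.682, 0.035, -0.066]
force: [0.5, 0.3, 0.1]
width: 0.501
```

```bash
python3 -c "
from h import *
st(); print(rk(ctrl.get_state()['tool_pos']))
"
```

```text
t 14.0 tcp [491.3  54.8  22.6] jaw -8.3 down [ 0.049  0.06  -0.997] F [0.5 0.3 0.1] w 0.501 j [ 0.4   0.65 -0.67  2.11  0.69  0.54 -0.9 ]
[-128.     4.3]
```

Now back off, rise, turn and look again from behind the box.

>>> {"api": "carry_out", "payload": {"plan": [[2,12,0,0,0],[0,5,35,0,0],[0,0,45,0,1],[-10,-8,45,-8,1],[-10,-10,35,-8,1]]}}

```text
time: 14.5
tool_pos: [469.5, 59.7, 182.7]
eef_rot: [0.713, -0.669, 0.135, -0.163]
force: [0.4, 0.2, 0.4]
width: 0.007
```

>>> {"api": "carry_out", "payload": {"plan": [[-10,-10,10,-8,1],[-10,-10,0,-8,1],[-10,-5,0,-8,1],[0,-5,0,-8,1],[0,0,0,-8,1]]}}

```text
time: 15.0
tool_pos: [440.3, 32.9, 199.2]
eef_rot: [0.608, -0.578, 0.359, -0.409]
force: [0.2, 1.1, -0.3]
width: -0.001
```

>>> {"api": "carry_out", "payload": {"plan": [[0,0,0,-8,1],[0,0,0,-8,1],[0,0,0,-8,1],[0,0,0,-8,1],[0,0,0,0,1]]}}

```text
time: 15.5
tool_pos: [439.6, 38.3, 199.8]
eef_rot: [-0.467, 0.452, -0.508, 0.565]
force: [-0.4, -0.4, -0.0]
width: 0.004
```

```bash
python3 -c "
from h import *
st(); print(rk(ctrl.get_state()['tool_pos'])); snap('wrist','w6')
im=cv2.imread('pics/w6.png'); print(1);cv2.imwrite('pics/w6z.png',cv2.resize(im[60:300,220:500],None,fx=2.5,fy=2.5,interpolation=2))
"
```

```text
t 15.5 tcp [439.6  38.3 199.8] jaw -98.9 down [ 0.069 -0.048 -0.996] F [-0.4 -0.4 -0. ] w 0.004 j [ 0.42  0.19 -0.68  2.13  0.25  0.82 -2.14]
[-176.8  -19.4]
1
```

View pics/w6z.png

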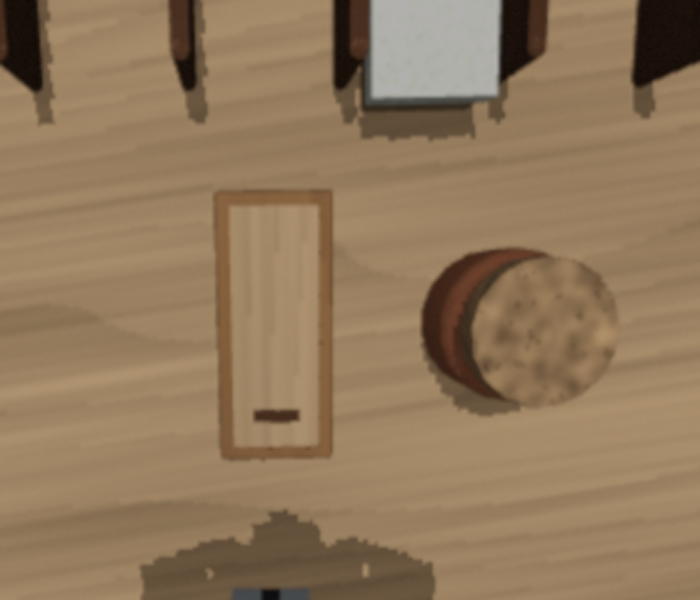

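```bash
python3 -c "
from h import *
d=load('w6'); f=lambda u,v:(220+u/2.5,60+v/2.5)
c=[onz(d,*f(u,v),42) for u,v in((213,191),(332,190),(331,457),(222,459))]
print([rk(p) for p in c],rk(np.mean(c,0)))
for u,v in ((181,60),(359,58),(537,52)): print(rk(onz(d,*f(u,v),52)))
for u,v in ((190,90),(340,89)): print(rk(onz(d,*f(u,v),0)))
"
```

```text
[array([-88.5,  -7.9]), array([-88.6, -47.6]), array([-179.8,  -47.6]), array([-179.7,   -8.7])] [-134.2  -27.9]
[-50.2   0.7]
[-49.9 -54.8]
[ -48.4 -111. ]
[-49.8   0.5]
[-49.8 -54.8]
```

Box centre is now at rack (-134.2, -27.9), square to the gap. Next I'll go behind it with the fingers shut and descend.

>>> {"api": "carry_out", "payload": {"plan": [[-14,-3,0,0.7,1],[-14,-3,-10,0,1],[0,0,-30,0,1],[0,0,-30,0,1],[0,0,0,0,1]]}}

```text
time: 16.05
tool_pos: [411.3, 34.3, 129.2]
eef_rot: [-0.478, 0.461, -0.498, 0.557]
force: [0.3, -0.5, -0.0]
width: 0.002
```

```bash
python3 -c "
from h import *
st(); print(rk(ctrl.get_state()['tool_pos']))
"
```

```text
t 16.05 tcp [411.3  34.3 129.2] jaw -96.8 down [ 0.074 -0.046 -0.996] F [ 0.3 -0.5 -0. ] w 0.002 j [ 0.37  0.27 -0.64  2.26  0.38  0.64 -2.24]
[-204.2  -27.4]
```

>>> {"api": "carry_out", "payload": {"plan": [[0,0,-30,-1,1],[0,0,-30,0,1],[0,0,-20,0,1],[0,0,0,0,1]]}}

```text
time: 16.45
tool_pos: [415.3, 35.5, 50.8]
eef_rot: [-0.477, 0.457, -0.499, 0.561]
force: [-0.4, -0.0, -0.5]
width: 0.001
```

```bash
python3 -c "
from h import *
st(); print(rk(ctrl.get_state()['tool_pos']))
"
```

```text
t 16.45 tcp [415.3  35.5  50.8] jaw -97.3 down [ 0.08  -0.046 -0.996] F [-0.4 -0.  -0.5] w 0.001 j [ 0.22  0.43 -0.49  2.3   0.62  0.46 -2.48]
[-200.5  -25.7]
```

>>> {"api": "carry_out", "payload": {"plan": [[-5,-1,-12,-1,1],[0,-1,-12,0,1],[0,0,-10,0,1],[0,0,0,0,1]]}}

```text
time: 16.85
tool_pos: [415.9, 34.7, 22.0]
eef_rot: [-0.476, 0.451, -0.499, 0.566]
force: [-0.3, 0.9, 0.5]
width: -0.001
```

```bash
python3 -c "
from h import *
st(); print(rk(ctrl.get_state()['tool_pos'])); snap('side','s7')
a=cv2.imread('pics/s7.png')[170:320,200:400]; cv2.imwrite('pics/s7z.png',cv2.resize(a,None,fx=4,fy=4,interpolation=2))
"
```

```text
t 16.85 tcp [415.9  34.7  22. ] jaw -98.0 down [ 0.089 -0.047 -0.995] F [-0.3  0.9  0.5] w -0.001 j [ 0.14  0.48 -0.4   2.32  0.72  0.38 -2.59]
[-199.8  -26.4]
```

View pics/s7z.png

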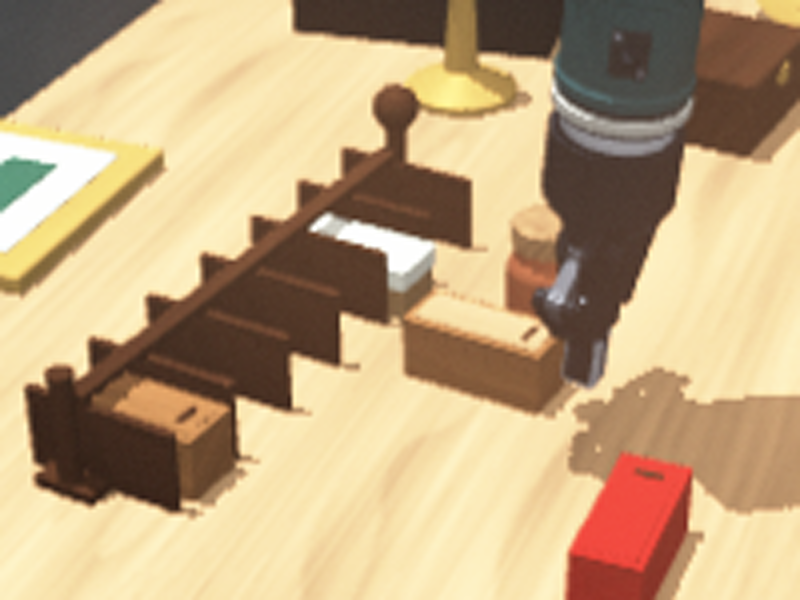

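>>> {"api": "carry_out", "payload": {"plan": [[5,-2,0,0,1],[6,-1,0,0,1],[8,-1.1,0,0,1],[8,-1.1,0,0,1],[8,-1.1,0,0,1]]}}

```text
time: 17.4
tool_pos: [455.6, 27.9, 26.0]
eef_rot: [-0.478, 0.45, -0.498, 0.567]
force: [-0.3, 0.0, -0.7]
width: -0.002
```

```bash
python3 -c "
from h import *
st(); print(rk(ctrl.get_state()['tool_pos']))
"
```

```text
t 17.4 tcp [455.6  27.9  26. ] jaw -98.0 down [ 0.094 -0.047 -0.994] F [-0.3  0.  -0.7] w -0.002 j [ 0.19  0.52 -0.43  2.23  0.69  0.43 -2.52]
[-159.5  -27.4]
```

```bash
python3 -c "
from h import *
snap('wrist','w8'); im=cv2.imread('pics/w8.png');cv2.imwrite('pics/w8z.png',cv2.resize(im[0:340,160:560],None,fx=1.75,fy=1.75,interpolation=2))
"
```

```text
(no output)
```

View pics/w8z.png

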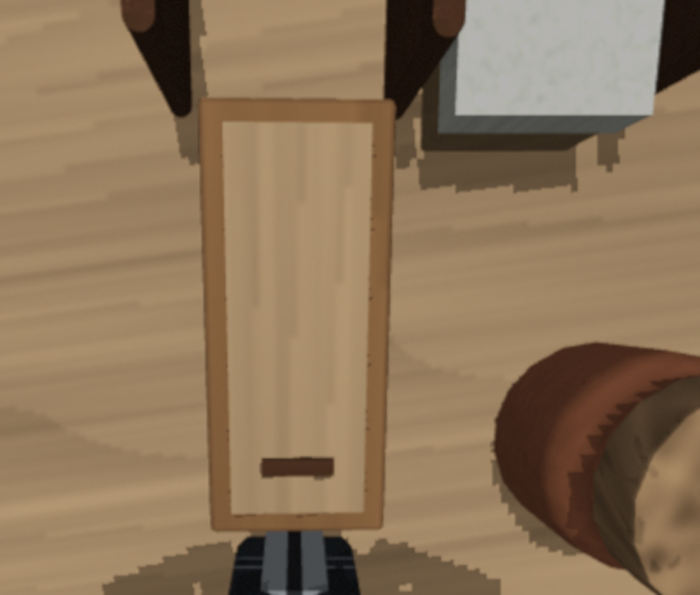

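```bash
python3 -c "
from h import *
d=load('w8'); f=lambda u,v:(160+u/1.75,v/1.75)
for n,u,v,z in (('fl',201,100,42),('fr',395,100,42),('nr',383,528,42),('nl',212,530,42),('div4 top c',137,22,52),('div3 top c',448,25,52),('div4 bot',183,116,0),('div3 bot',394,116,0)): print(n,rk(onz(d,*f(u,v),z)))
"
```

```text
fl [-57.9  -8.6]
fr [-57.4 -47.3]
nr [-147.8  -47.9]
nl [-147.9   -8.7]
div4 top c [-48.2   1.3]
div3 top c [-47.8 -54.6]
div4 bot [-49.5   0.6]
div3 bot [-48.8 -54.9]
```

Aligned: the box centre is within about 1 mm of the gap centre. Pushing it in.

>>> {"api": "carry_out", "payload": {"plan": [[8,-1.1,-0.5,0,1],[8,-1.1,-0.5,0,1],[8,-1.1,-0.5,0,1],[8,-1.1,-0.5,0,1],[8,-1.1,-0.5,0,1]]}}

```text
time: 17.95
tool_pos: [499.3, 21.8, 23.0]
eef_rot: [-0.478, 0.45, -0.498, 0.567]
force: [-1.6, 0.7, 1.5]
width: 0.001
```

```bash
python3 -c "
from h import *
st(); print(rk(ctrl.get_state()['tool_pos']))
"
```

```text
t 17.95 tcp [499.3  21.8  23. ] jaw -98.0 down [ 0.094 -0.048 -0.994] F [-1.6  0.7  1.5] w 0.001 j [ 0.21  0.57 -0.44  2.13  0.67  0.48 -2.46]
[-115.4  -27.2]
```

>>> {"api": "carry_out", "payload": {"plan": [[8,-1.1,0,0,1],[8,-1.1,0,0,1],[8,-1.1,0,0,1],[8,-1.1,0,0,1]]}}

```text
time: 18.35
tool_pos: [534.0, 17.1, 22.8]
eef_rot: [-0.477, 0.45, -0.498, 0.567]
force: [-1.1, 0.2, 2.4]
width: -0.001
```

```bash
python3 -c "
from h import *
st(); print(rk(ctrl.get_state()['tool_pos']));snap('wrist','w9'); im=cv2.imread('pics/w9.png');cv2.imwrite('pics/w9z.png',cv2.resize(im[0:340,160:560],None,fx=1.75,fy=1.75,interpolation=2))
"
```

```text
t 18.35 tcp [534.   17.1  22.8] jaw -98.0 down [ 0.093 -0.048 -0.995] F [-1.1  0.2  2.4] w -0.001 j [ 0.23  0.61 -0.45  2.05  0.65  0.53 -2.41]
[-80.4 -27. ]
```

View pics/w9z.png

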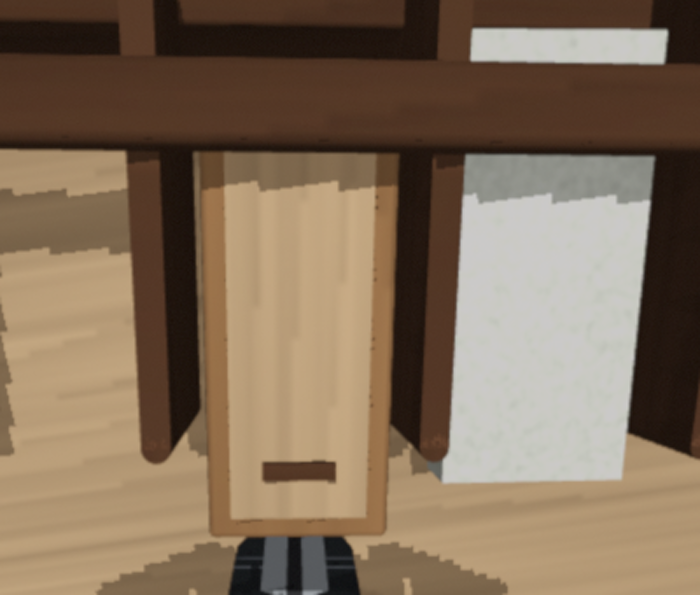

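The box is well inside the third gap with about 18 mm left. Finishing slowly.

>>> {"api": "carry_out", "payload": {"plan": [[5,-0.7,0,0,1],[5,-0.7,0,0,1],[3,-0.4,0,0,1]]}}

```text
time: 18.7
tool_pos: [549.7, 14.8, 22.9]
eef_rot: [-0.478, 0.449, -0.498, 0.567]
force: [-1.3, 0.1, 1.4]
width: -0.0
```

>>> {"api": "carry_out", "payload": {"plan": [[2,-0.3,0,0,1]]}}

```text
time: 18.8
tool_pos: [551.9, 14.5, 22.9]
eef_rot: [-0.478, 0.449, -0.498, 0.567]
force: [-2.1, -0.1, 1.5]
width: 0.001
```

>>> {"api": "carry_out", "payload": {"plan": [[2,-0.3,0,0,1]]}}

```text
time: 18.9
tool_pos: [553.8, 14.2, 22.8]
eef_rot: [-0.478, 0.449, -0.498, 0.567]
force: [-1.6, -0.3, 0.9]
width: -0.001
```

>>> {"api": "carry_out", "payload": {"plan": [[1.5,-0.2,0,0,1]]}}

```text
time: 19.0
tool_pos: [554.1, 14.1, 22.6]
eef_rot: [-0.477, 0.45, -0.499, 0.567]
force: [-7.2, 1.5, 6.0]
width: -0.0
```

>>> {"api": "carry_out", "payload": {"plan": [[1.5,-0.2,0,0,1]]}}

```text
time: 19.1
tool_pos: [554.0, 14.1, 22.3]
eef_rot: [-0.476, 0.451, -0.499, 0.566]
force: [-4.4, 2.0, 5.6]
width: 0.002
```

>>> {"api": "carry_out", "payload": {"plan": [[2.5,-0.4,0,0,1],[2.5,-0.4,0,0,1]]}}

```text
time: 19.3
tool_pos: [554.0, 14.1, 21.5]
eef_rot: [-0.474, 0.454, -0.501, 0.564]
force: [-8.1, 2.0, 5.7]
width: 0.001
```

```bash
python3 -c "
from h import *
st(); print(rk(ctrl.get_state()['tool_pos']))
"
```

```text
t 19.3 tcp [554.   14.1  21.5] jaw -98.0 down [ 0.079 -0.05  -0.996] F [-8.1  2.   5.7] w 0.001 j [ 0.24  0.64 -0.46  2.    0.64  0.57 -2.37]
[-60.1 -27.1]
```

The stop is firm: the TCP doesn't advance under about 8 N. I'll back straight out, rise and check.

>>> {"api": "carry_out", "payload": {"plan": [[-10,1.4,0,0,1],[-20,2.8,0,0,1],[-25,3.5,5,0,1],[-15,2,35,0,1],[-10,0,45,0,1]]}}

```text
time: 19.8
tool_pos: [468.7, 24.3, 103.8]
eef_rot: [-0.473, 0.456, -0.502, 0.562]
force: [2.2, -0.5, 0.5]
width: 0.006
```

>>> {"api": "carry_out", "payload": {"plan": [[0,0,45,0,1],[0,0,45,0,1],[0,0,20,0,1],[0,0,0,0,1]]}}

```text
time: 20.2
tool_pos: [468.7, 24.7, 222.8]
eef_rot: [-0.476, 0.454, -0.498, 0.566]
force: [0.9, 0.6, 0.6]
width: 0.002
```

```bash
python3 -c "
from h import *
st(); snap('wrist','w10');snap('side','s10');snap('scene','c10')
cv2.imwrite('pics/w10z.png',cv2.resize(cv2.imread('pics/w10.png')[20:280,130:530],None,fx=2,fy=2,interpolation=2))
cv2.imwrite('pics/s10z.png',cv2.resize(cv2.imread('pics/s10.png')[170:320,200:400],None,fx=4,fy=4,interpolation=2))
"
```

```text
t 20.2 tcp [468.7  24.7 222.8] jaw -97.8 down [ 0.086 -0.052 -0.995] F [0.9 0.6 0.6] w 0.002 j [ 0.49  0.21 -0.72  2.06  0.27  0.87 -2.09]
```

View pics/w10z.png

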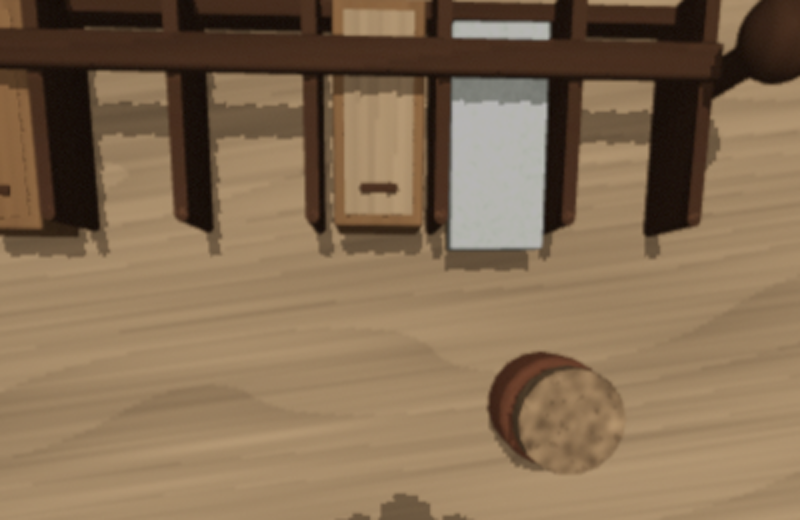

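View pics/s10z.png

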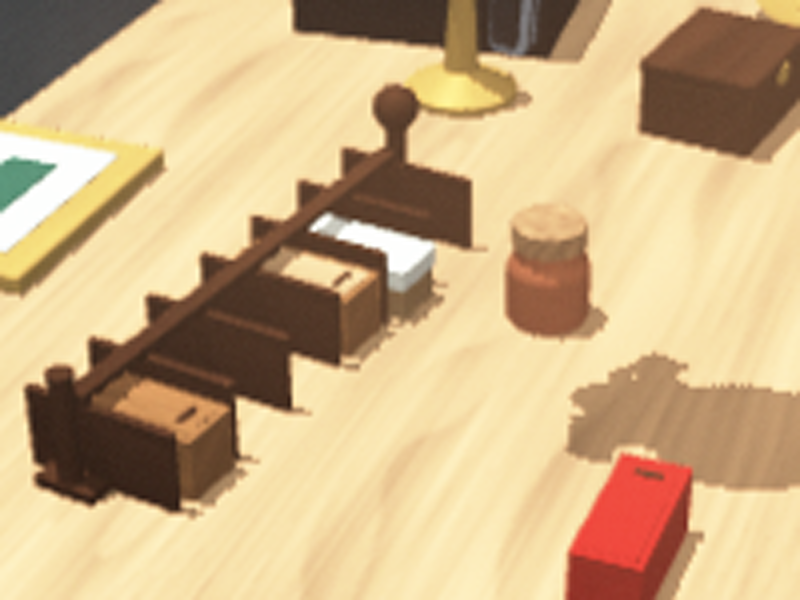

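View pics/c10.png

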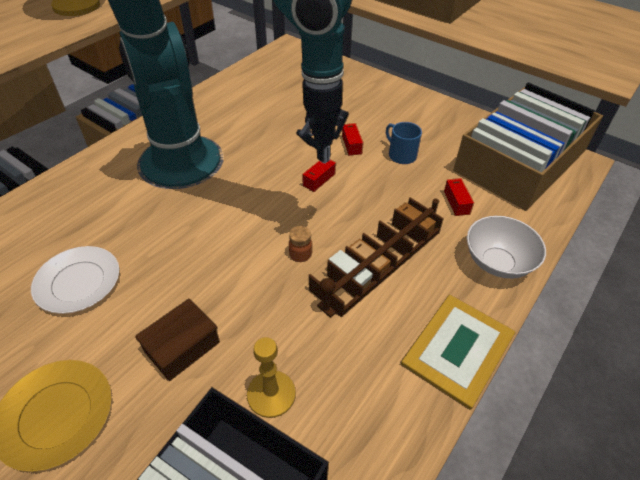

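```bash
python3 -c "
from h import *
d=load('w10'); f=lambda u,v:(130+u/2,20+v/2)
for n,u,v,z in (('nl',333,226,42),('nr',422,226,42),('nl bot',338,233,0),('nr bot',420,233,0),('div4 top',311,219,52),('div3 top',435,222,52),('game nr',43,229,42),('card nr',544,247,37),('fl',334,2,42),('fr',424,2,42),('pot',571,420,70)): print(n,rk(onz(d,*f(u,v),z)))
s=load('s10');g=lambda u,v:(200+u/4,170+v/4)
for n,u,v,z in (('new near',383,274,42),('div4',337,298,52),('game near',235,408,42)): print(n,rk(onz(s,*g(u,v),z)))
"
```

```text
nl [-50.5  -7.5]
nr [-50.  -47.4]
nl bot [-49.7  -8.1]
nr bot [-49.3 -49.6]
div4 top [-48.7   1.4]
div3 top [-49.3 -52.3]
game nr [-53.2 119.8]
card nr [ -58.2 -104.3]
fl [39.5 -9. ]
fr [ 40.4 -46.8]
pot [-133.5 -112.1]
new near [-53.8 -42.1]
div4 [-52.9  10.3]
game near [-56.7 124.3]
```

The near end is flush with the dividers (-50.2 against about -49). The far end is at the stop, the box is upright, and the pot and other boxes look unmoved. Handing in.

```bash
python3 -c "
from h import *
d=load('w1'); print('card near at start',rk(onz(d,190+432/3.4,80+402/3.4,37)))
print(ctrl.job_done())"
```

```text
card near at start [ -59.4 -103.8]
the job is handed in; nothing more can be done
None
```

I ran the shut fingertips along the rail from the ball-post end, touching above gaps 1, 2 and 3 in order. I then pushed the wooden box along the table into the third gap, fully home. The job was handed in at about 20 s of the 72 s allowed, and no verdict was reported.

- **Rail touches:** contact at gap 1 peaked at about 27 N, firmer than I meant, and was about 10 N at gaps 2 and 3. Each was within about 2 mm of the gap's centre.
- **Pushing:** I slid the box sideways with two fingers. It was about 5 mm short of the gap's line, so I gave it a second sideways nudge, then pushed it in from behind with the fingers shut. It was never gripped or lifted, and at the end it stopped moving under about 8 N.
- **Box at the end:** its near end measured at -50 mm, and the dividers' front ends at about -49 mm. It is upright, square and centred in the gap, with the gripper well clear.
- **Other wares:** the pot measured within about 2 mm of where it stood before the final push. The card box's near end is within about 1 mm of its starting place. The game box, mug, candlestick and trinket box look unmoved in the final pictures, but I did not measure them.
- **Disagreements:** the scene and side cameras differed by 6–8 mm in y at the start. I relied on the wrist view for alignment, and it was consistent with the rack's dimensions to about 2 mm. In the last check the side view put the box's near end at -54 mm and the divider's at -53 mm, so it also shows them flush.

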